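# Stow the socket wrench in the toolbox's hidden tray

### The job

Press the orange push latch on the grey toolbox so that its hidden tray springs all the way out, then lay the socket wrench flat inside the tray, setting it down rather than dropping it. Leave the tray out for the next tools, and leave the dibber, the plant pot and the pump where they are.

Things in the scene. Friction and masses are not known exactly. Their poses are not given: they have to be found in the camera images.
- toolbox: Grey plastic toolbox, 220 deep (x), 280 wide (y), fixed. Origin: centre of its underside; x points from its front to its back, so the tray comes out along -x. Its front deck (first 80 mm behind the front face) is 85 mm high; behind it a dark flip-top lid (stays shut) rises to 97 mm, and a carry handle, a bar along y 150 mm behind the front face, to 129 mm.
- latch (a joint): Push latch travel in m, pressed straight down: 0 up, 0.008 fully down. Sprung: about 2 N to start, 5 N fully down. The tray is let go once it is 5 to 6 mm down; the latch springs up again when let go.
- latch_top (a point): Centre of the flat top of the orange round latch, 24 mm across, standing 15 mm above the front deck (100 mm above the bench when up), midway across the toolbox and 40 mm behind its front face.
- tray (a joint): Tray travel in m: 0 shut, its front flush with the toolbox's front; 0.14 all the way out. A spring (about 4 N shut, 1 N out) drives it out in about a second when the latch lets go and keeps it out; it cannot be pulled out while latched.
- tray_floor (a point): Top of the tray's floor at mid-width, 70 mm behind the tray's front face; with the tray out: centre of the part that shows, 70 mm in front of the toolbox's front face, 10 mm above the bench. Axes as the toolbox. Inside, the open part runs from x -65 to +70 mm (and 10 mm on under the toolbox), y -121 to +121. Side walls rise 22 mm above the floor, the front panel 38 mm.
- wrench: Loose steel ratchet socket wrench, black rubber grip, lying flat, 167 long, about 0.28 kg. Origin: on its underside below its balance point; x along it towards the head, z up. Grip: 20 wide, 18 high, x -95 to +5 mm. Neck: 16 wide, 2 to 16 mm high, x +1 to +46. Head: 34 across, 22 high, centred at x +55; 10 mm square drive stub on top, up to 32 mm.
- wrench_head (a point): Point on the wrench's underside below the middle of its head, 55 mm from its origin along +x.
- wrench_tail (a point): Point on the wrench's underside near the end of its grip, 90 mm from its origin along -x.
- dibber: Green plastic T-handled dibber lying flat, loose, 190 long, 26 thick; its 70 mm crossbar is at the -x end. Origin on the bench, under mid-length. A bystander.
- pot: White ceramic plant pot, loose, 110 across the rim, 100 high. Origin: centre of its underside. A bystander.
- pump: Aluminium bicycle pump lying flat, loose, about 225 long along x, up to 34 wide and 24 high. Origin on the bench under its middle. A bystander.
Not all that is in view belongs to the job. What is shaped like the wrench but pink or red is not meant.

How it is judged:
On the way:
1. the latch has been pressed and the tray has sprung all the way out, the wrench not yet in it (value of joint tray above 0.13 m and horizontal distance between wrench and tray_floor above 0.03 m), for 0.2 s.
At the end, for the whole second after the job is handed in: The tray is out (at least 120 mm of its 140) and the wrench lies at rest on its floor inside the walls: both its head and its tail points within the tray's inside and no more than 8 mm above its floor, lying flat to 0.15 rad, drive stub up (value of joint tray above 0.12 m and x of wrench_head in the frame of tray_floor between -0.066 and 0.08 m and x of wrench_tail in the frame of tray_floor between -0.066 and 0.08 m and y of wrench_head in the frame of tray_floor between -0.122 and 0.122 m and y of wrench_tail in the frame of tray_floor between -0.122 and 0.122 m and z of wrench_head in the frame of tray_floor between -0.005 and 0.008 m and z of wrench_tail in the frame of tray_floor between -0.005 and 0.008 m and angle between wrench's own z axis and vertical below 0.15 rad and linear speed of wrench below 0.02 m/s); the robot touches nothing.
It fails at once if the wrench is dropped or thrown (over 0.8 m/s while no finger touches it) (linear speed of wrench above 0.8 m/s and contact force between the fingers and wrench below 0.1 N).
It fails at once if the dibber is moved more than 30 mm (distance of dibber from where it was at the start of the episode above 0.03 m).
It fails at once if the plant pot is moved more than 30 mm or tipped (distance of pot from where it was at the start of the episode above 0.03 m or angle between pot's own z axis and vertical above 0.5 rad).
It fails at once if the pump is moved more than 30 mm (distance of pump from where it was at the start of the episode above 0.03 m).
It also fails if it takes over 48 s, if anything falls off the work surface, if the arm or the gripper's body presses on something with over 40 N, if the wrist force passes 120 N, or if a joint passes its speed limit or range.

### The arm

A 7-joint arm with a two-finger parallel gripper is mounted at the origin on the work surface. World frame = base frame: x ahead of the robot, y to its left, z up, the work surface at z = 0. Lengths are in m, angles in rad, forces in N, time in s.
With the tool pointing down it reaches from about 0.35 to 0.9 m from the base axis. Payload 19.9 kg.
Tool frame: the origin (TCP) lies between the finger pads; the fingertips stand 19 mm ahead of it and the grasp point (between the pads) is the TCP; z points along the fingers, y is the line along which they close (so a half turn about z gives the same grasp; the last joint's range is limited). The gripper opens to 94 mm and grips with 3 to 60 N. Pads are 16 mm wide; open, the fingers measure 119 mm over their backs; the gripper's body (75 mm by 177 mm) begins 78 mm behind the grasp point.
Start: joints at [1.069, 0.417, -0.01, 1.614, 0.005, 1.111, -0.053], TCP at [0.277, -0.56, 0.224] pointing down, gripper open.
Joint ranges: [-2.81, 2.81], [-0.39, 2.02], [-1.27, 1.25], [0.06, 2.57], [-1.19, 4.33], [0.19, 2], [-2.82, 2.82]. Speed limits (rad/s): [1.89, 1.89, 2.39, 2.39, 3.01, 3.01, 3.01].

### API

Orientations are given as a 3x3 rotation matrix whose columns are the frame's x, y, z axes.
In Python, from rig import robot gives the robot as it stands. Calls block until the motion is done:
- robot.move_ptp(position, orientation): joint-space move of the TCP to a pose.
- robot.move_linear(position, velocity=0.15, frame=None, threshold=None): straight line of the TCP; frame=None keeps the orientation; velocity is the mean speed in m/s. With threshold (N) it stops when the force on the tool has changed by that much, and returns True; else False.
- robot.goto_joints(angles): joint-space move.
- robot.gripper_to(opening): finger opening in m; the grip force is fixed at half the most; returns when the fingers have stopped.
- robot.pause(seconds).
- robot.ik(position, orientation): joint angles nearest the present ones, or None.
- robot.get_state(): the state.
- robot.grab_frame(name): name is "scene" or "side" or "wrist"; returns the picture (400x640x3 uint8, red, green, blue); there is no depth.
- robot.camera_info(name): a dict with "fx", "fy", "cx", "cy" (pixels), "rvec" (rotation vector, rad) and "tvec" (3), from world to camera coordinates, as OpenCV has them. Camera axes: x right, y down, z forward; pixel columns grow to the right and rows downward; lengths in m; the calibration is good to about 2 mm. A picture is of the moment at which its call begins: read the wrist's pose just before it. camera_info takes no time and is no camera call; for the wrist camera it gives the pose at the moment of the call.
A pose or a line that the arm cannot do raises robot.PlanningError and nothing moves.
- robot.sign_off(): hands the job in; it is judged then, once.
The state is a dict: "time": time; "qpos": joint angles; "joint_vel": joint speeds; "effort": joint torques, N m; "ee_pos": TCP position; "tool_rot": TCP orientation; "force": force on the tool from outside, world axes, zero at the start; "moment": the same for the moment, N m; "opening": finger opening in m; "grasp_force": force on a finger pad.
Only numpy, scipy, OpenCV 4.12 (cv2) and the standard library are available. Lean on these libraries where they do the work, as an engineer would, in place of code of your own. Each camera call takes 0.05 s, during which the arm holds its last target. There are 200 camera calls.

## Working session

There is one attempt and no reset: what is moved stays moved. The work goes in short steps, each a Python script; the robot and the scene stay as the last script left them, time stands still between calls to the robot, and variables do not carry over. Pictures are saved under pics/ and viewed, at most 10 in all, crops included, and the job is handed in when it is done.

```bash
mkdir -p pics; cat > h.py <<'E'
import numpy as np, cv2
from rig import robot
def snap(n,f=None):
    ci=robot.camera_info(n); im=robot.grab_frame(n)
    if f: cv2.imwrite('pics/'+f,cv2.cvtColor(im,cv2.COLOR_RGB2BGR))
    return im,ci
def ray(ci,u,v,z):
    R=cv2.Rodrigues(np.array(ci['rvec'],float))[0]; t=np.array(ci['tvec'],float).ravel()
    c=-R.T@t; d=R.T@np.array([(u-ci['cx'])/ci['fx'],(v-ci['cy'])/ci['fy'],1])
    return c+d*(z-c[2])/d[2]
def proj(ci,P):
    K=np.array([[ci['fx'],0,ci['cx']],[0,ci['fy'],ci['cy']],[0,0,1]])
    return cv2.projectPoints(np.array(P,float).reshape(-1,3),np.array(ci['rvec'],float),np.array(ci['tvec'],float),K,None)[0].reshape(-1,2)
def down(yaw): # tool z down; tool y (closing) at angle yaw in world
    y=np.array([np.cos(yaw),np.sin(yaw),0]); z=np.array([0,0,-1.]); return np.column_stack([np.cross(y,z),y,z])
E
python3 - <<'E'
from h import *
for n in ('scene','side'):
    im,ci=snap(n,n+'0.png'); print(n,im.shape,ci)
s=robot.get_state(); print(s['time'],s['ee_pos'],s['tool_rot'],s['opening'])
E
```

```text
scene (400, 640, 3) {'fx': 497.54569722041475, 'fy': 497.54569722041475, 'cx': 321.9681783398339, 'cy': 205.14558389368204, 'rvec': array([ 0.75972865,  2.64712455, -1.02737468]), 'tvec': array([ 0.4349272 , -0.14470077,  1.77011678])}
side (400, 640, 3) {'fx': 383.92751918075027, 'fy': 383.92751918075027, 'cx': 320.7342518564147, 'cy': 199.93190727662255, 'rvec': array([ 0.82995728, -2.38548637,  1.28293331]), 'tvec': array([0.37909232, 0.25156204, 0.88511839])}
0.1 [ 0.27719083 -0.55983665  0.22391205] [[ 8.96153560e-01  4.43743750e-01 -5.30310395e-04]
 [ 4.43744060e-01 -8.96153111e-01  9.00065462e-04]
 [-7.58408869e-05 -1.04191896e-03 -9.99999454e-01]] 0.09395513742994985
```

View pics/scene0.png

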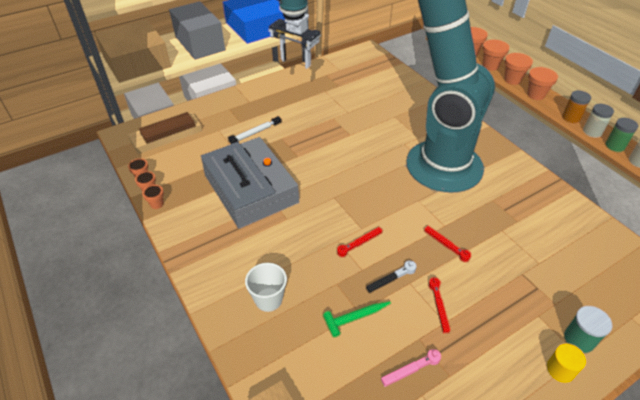

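View pics/side0.png

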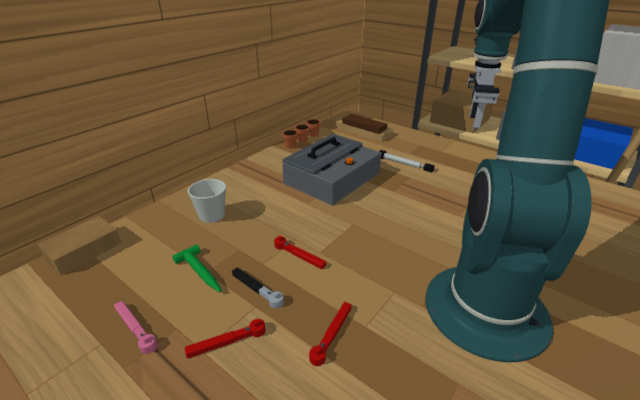

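Scene view: the wrench, with black grip and silver head, is at (392,276), and in the side view at (258,287). Things that could be mistaken for it are red at (360,242), (447,243) and (440,305), and pink at (412,367). I choose the black/silver one. The orange latch is at (267,161), the toolbox at (250,180), pot (266,287), dibber (355,318) and pump (255,130).

```bash
python3 - <<'E'
from h import *
im,ci=snap('scene'); im2,c2=snap('side')
a=cv2.resize(im[120:230,190:310],None,fx=4,fy=4,interpolation=cv2.INTER_CUBIC)
b=cv2.resize(im[250:305,355:430],None,fx=4,fy=4,interpolation=cv2.INTER_CUBIC)
c=np.zeros((440,800,3),np.uint8); c[:440,:480]=a; c[:220,490:790]=b
cv2.imwrite('pics/crop.png',c[:,:,::-1])
def cen(I,m):
    n,l,s,ce=cv2.connectedComponentsWithStats(m.astype(np.uint8)); k=1+np.argmax(s[1:,4]); return ce[k],s[k,4],l==k
for I,C,n in((im,ci,'scene'),(im2,c2,'side')):
    h=cv2.cvtColor(I,cv2.COLOR_RGB2HSV).astype(int)
    o=(h[...,0]>=5)&(h[...,0]<16)&(h[...,1]>190)&(h[...,2]>150)
    box=(slice(140,180),slice(250,290)) if n=='scene' else (slice(150,172),slice(335,365))
    m=np.zeros(o.shape,bool); m[box]=o[box]; ce,ar,_=cen(I,m); print(n,'latch',ce,ar,ray(C,*ce,0.096))
    w=(slice(250,305),slice(355,430)) if n=='scene' else (slice(262,312),slice(225,290))
    g=np.zeros(o.shape,bool); g[w]=(h[...,2]<60)[w]; ce,ar,l=cen(I,g); print('grip',ce,ar,ray(C,*ce,0.010))
    ys,xs=np.nonzero(l); P=np.array([ray(C,x,y,.010)[:2] for x,y in zip(xs,ys)]); d=np.linalg.svd(P-P.mean(0),full_matrices=False)[2][0]; q=(P-P.mean(0))@d; print('dir',d,np.percentile(q,[1,99]))
    g=np.zeros(o.shape,bool); g[w]=((h[...,1]<50)&(h[...,2]>110))[w]; ce,ar,_=cen(I,g); print('head',ce,ar,ray(C,*ce,0.014))
E
```

```text
scene latch [266.90625 161.65625] 32 [ 0.57063047 -0.2499567   0.096     ]
grip [381.04712042 281.92146597] 191 [0.49267898 0.28523512 0.01      ]
dir [ 0.99982575 -0.01866745] [-0.04755692  0.04632908]
head [406.1728972  268.54672897] 214 [0.40477689 0.28873599 0.014     ]
side latch [348.42857143 159.52380952] 21 [ 0.56890373 -0.25944001  0.096     ]
grip [247.03797468 279.45886076] 316 [0.49143917 0.28274841 0.01      ]
dir [-0.99850569  0.05464783] [-0.05091375  0.04939703]
head [270.3553719 296.0661157] 242 [0.40564876 0.28806711 0.014     ]
```

View pics/crop.png

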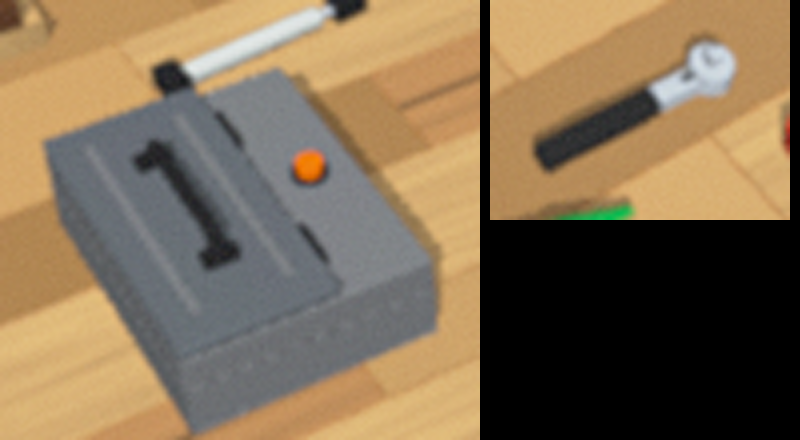

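Crop: confirms the wrench, with black grip and silver head with drive stub. It also shows the deck's front top corners at scene (260.8,137) and (298.8,184.5), and the latch at (267,161).

```bash
python3 - <<'E'
from h import *
ci=robot.camera_info('scene')
A=ray(ci,260.8,137,.085);B=ray(ci,298.8,184.5,.085);C=ray(ci,235,209.3,.097);D=ray(ci,201.3,155.5,.097)
print(A,B,C,D)
t=(B-A)[:2]; yaw=np.arctan2(t[1],t[0])-np.pi/2; print('yaw of toolbox x',yaw, np.linalg.norm(t))
t=(C-D)[:2]; print(np.arctan2(t[1],t[0])-np.pi/2,np.linalg.norm(t))
for n,u,v,z in(('pot',265,305,0),('dibT',331,323,.013),('dibtip',388,304,.013),('p1',234,139,.012),('p2',278,122,.012)): print(n,ray(ci,u,v,z))
robot.gripper_to(0.0)
fx=np.array([np.cos(yaw),np.sin(yaw)])
p=np.array([.57,-.255]) -0.03*fx
for k in (yaw,yaw+np.pi):
    q=robot.ik([*p,.27],down(k)); print(k,q)
q0=robot.get_state()['qpos']
ks=[k for k in (yaw,yaw+np.pi) if robot.ik([*p,.27],down(k)) is not None]
k=min(ks,key=lambda k:np.abs(np.array(robot.ik([*p,.27],down(k)))-q0).max())
robot.move_ptp([*p,.27],down(k))
im,cw=snap('wrist','w1.png'); s=robot.get_state(); print(k,s['time'],s['ee_pos'],proj(cw,[.57,-.255,.1]))
E
```

```text
[ 0.52451445 -0.38490787  0.085     ] [ 0.52980398 -0.11258634  0.085     ] [ 0.75076978 -0.1127983   0.097     ] [ 0.74208657 -0.39113745  0.097     ]
yaw of toolbox x -0.019421400623075513 0.2723728965217218
-0.031186394470247514 0.2784745607868617
pot [0.80704561 0.17076972 0.        ]
dibT [0.68580445 0.32078907 0.013     ]
dibtip [0.52111977 0.35498212 0.013     ]
p1 [ 0.57910539 -0.5088436   0.012     ]
p2 [ 0.39234791 -0.51124126  0.012     ]
-0.019421400623075513 [ 0.67441945  0.35063507 -0.36659653  1.62359307  0.1329061   1.19201927
  0.25952144]
3.1221712529667176 [ 0.27357802  0.32956444  0.14663326  1.63809317 -0.05121215  1.17768926
 -2.72895824]
-0.019421400623075513 3.1667 [ 0.53923668 -0.25604594  0.26970743] [[345.13629238 190.76305911]]
```

View pics/w1.png

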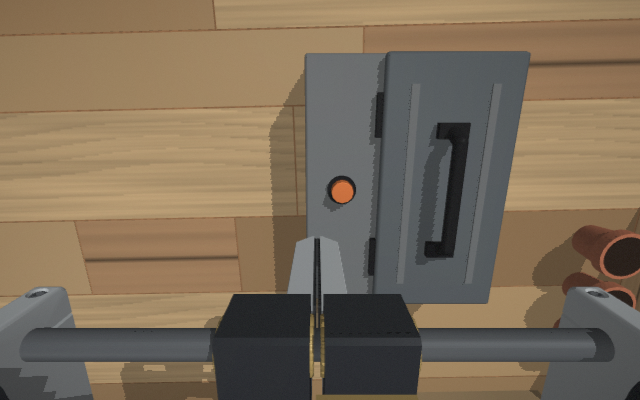

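Wrist view: the latch is at (343,191), and the toolbox front edge is the column near 306. Nothing is in the tray's way. Next I press the latch.

```bash
python3 - <<'E'
from h import *
im,cw=snap('wrist')
h=cv2.cvtColor(im,cv2.COLOR_RGB2HSV).astype(int)
m=(h[...,0]<16)&(h[...,1]>150)&(h[...,2]>120); m[:160]=0;m[215:]=0;m[:,:320]=0;m[:,365:]=0
ys,xs=np.nonzero(m); u,v=xs.mean(),ys.mean(); L=ray(cw,u,v,.099); print(u,v,len(xs),L)
a=ray(cw,306,56,.085);b=ray(cw,306,235,.085); d=b-a; print(a,b,np.arctan2(d[1],d[0])+np.pi/2)
s=robot.get_state(); R=s['tool_rot']
robot.move_linear([L[0],L[1],.128],.12)
f0=robot.get_state()['force']
hit=robot.move_linear([L[0],L[1],.1105],.02,threshold=12)
s=robot.get_state(); print(hit,s['ee_pos'],s['force']-f0,s['time'])
robot.pause(.2)
robot.move_linear([L[0],L[1],.2],.2)
robot.move_linear([L[0]-.05,L[1],.28],.2)
snap('wrist','w2.png'); print(robot.get_state()['time'])
E
```

```text
342.026525198939 191.3978779840849 377 [ 0.56678703 -0.2557939   0.099     ]
[ 0.53207009 -0.11950402  0.085     ] [ 0.52584458 -0.3105319   0.085     ] -0.03257798503301146
True [ 0.56686186 -0.25586518  0.11125136] [-3.46667188  1.64037275  8.65349849] 5.4
6.875
```

View pics/w2.png

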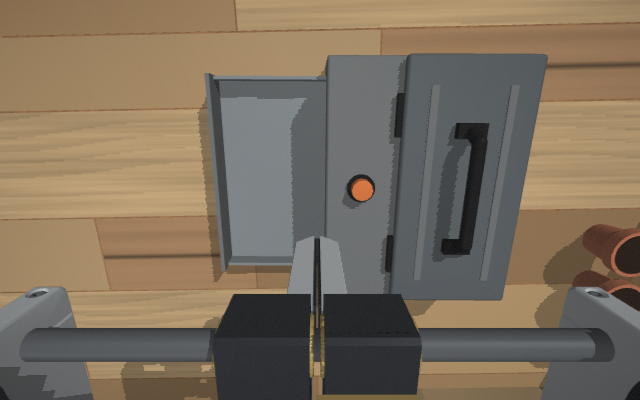

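The tray is fully out; its interior spans columns 222–326 and rows 80–262. Next is the wrench: hover above it and refine its position.

```bash
python3 - <<'E'
from h import *
ci=robot.camera_info('scene')
print('reds',ray(ci,360,242,0),ray(ci,343,250,0),ray(ci,447,243,0))
a=np.arctan2(.0044,-.087); g=np.array([.4585,.2855])
q0=robot.get_state()['qpos']
best=None
for k in (a+np.pi/2,a-np.pi/2):
    dw=a-k  # head direction relative to closing
    for t in (-.032,-.032+np.pi):
        q1=robot.ik([*g,.2],down(k)); q2=robot.ik([.452,-.24,.2],down(t))
        if q1 is None or q2 is None: continue
        c=max(np.abs(q1-q0).max(),np.abs(np.array(q2)-q1).max()); print(k,t,c,q1[6],q2[6])
        if best is None or c<best[0]: best=(c,k,t)
print(best); k=best[1]
robot.move_ptp([*g,.24],down(k)); robot.gripper_to(.06)
im,cw=snap('wrist','w3.png'); s=robot.get_state(); print(s['time'],s['ee_pos'])
h=cv2.cvtColor(im,cv2.COLOR_RGB2HSV).astype(int)
uv=proj(cw,[.4925,.284,.018])[0]; print(uv, proj(cw,[[.40,.288,.02],[.54,.283,.018]]))
E
```

```text
reds [0.45543311 0.1283902  0.        ] [0.51699955 0.12632985 0.        ] [0.23055409 0.2734097  0.        ]
4.661857321712474 -0.032 2.7175211941591524 -2.421604569195213 0.2959166249639394
4.661857321712474 3.109592653589793 2.7089597197827753 -2.421604569195213 -2.332802978065962
1.5202646681226808 -0.032 0.7540811070903483 0.4620719594525287 0.2959166249639394
1.5202646681226808 3.109592653589793 2.794874937518491 0.4620719594525287 -2.332802978065962
(np.float64(0.7540811070903483), np.float64(1.5202646681226808), -0.032)
9.9167 [0.45850051 0.28549615 0.24001444]
[316.15092243 207.72409156] [[315.48362406 132.48397064]
 [317.26905085 242.72787998]]
```

View pics/w3.png

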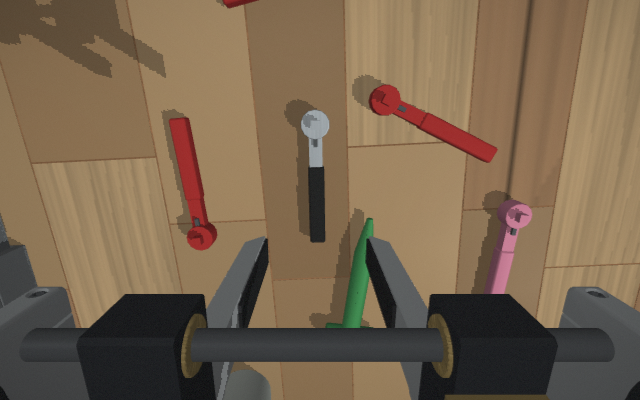

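Wrist view: grip spans (316,167)–(317,242), head at (315,124), matching the estimate. The dibber tip at (370,220) is clear of the finger path. Next I grasp.

```bash
python3 - <<'E'
from h import *
cw=robot.camera_info('wrist')
f=ray(cw,316.3,167,.018); t=ray(cw,317.5,242,.009); hd=ray(cw,315,123,.025); print(f,t,hd)
d=(f-t)[:2]; a=np.arctan2(d[1],d[0]); d/=np.hypot(*d); print(a)
g=f[:2]-.017*d; print(g)
k=a-np.pi/2
robot.move_linear([*g,.06],.25,frame=down(k)) 
robot.move_linear([*g,.022],.08)
robot.gripper_to(0); s=robot.get_state(); print(s['opening'],s['grasp_force'],s['ee_pos'])
robot.move_linear([*g,.05],.06)
robot.move_linear([*g,.2],.2)
s=robot.get_state(); print(s['time'],s['opening'],s['grasp_force'],s['force'],s['moment'])
snap('wrist','w4.png')
E
```

```text
[0.44101034 0.28684131 0.018     ] [0.54278622 0.28318858 0.009     ] [0.38907993 0.28802843 0.025     ]
3.105718091541208
[0.4579994  0.28623157]
0.019886478845015168 29.997849762439728 [0.45805915 0.286134   0.02205291]
13.625 0.019642092536299713 29.995146095752716 [ 0.1089668  -0.11556234 -2.35610069] [ 0.12814014 -0.17537125 -0.03522373]
```

View pics/w4.png

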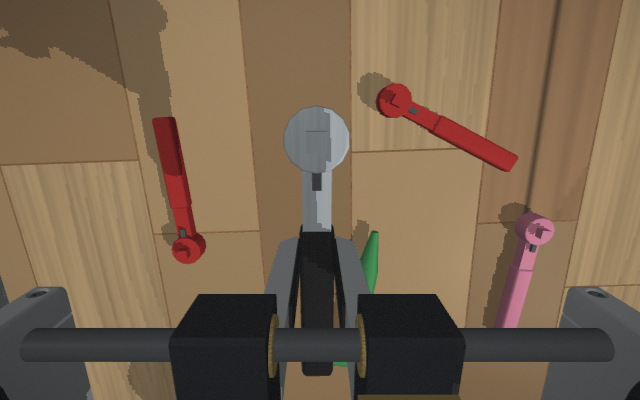

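Picture: the wrench is held level by the grip, head at (317,138). Carry it over and set it down.

```bash
python3 - <<'E'
from h import *
yaw=-.032; fx=np.array([np.cos(yaw),np.sin(yaw)])
p=np.array([.567,-.2558])-.118*fx
robot.move_ptp([*p,.2],down(yaw))
robot.move_linear([*p,.06],.15)
robot.pause(.2)
f0=robot.get_state()['force']
hit=robot.move_linear([*p,.0305],.025,threshold=4)
s=robot.get_state(); print(hit,s['ee_pos'],s['force']-f0,s['time'],s['opening'])
snap('scene','s5.png')
im=cv2.imread('pics/s5.png')[100:230,190:370]; cv2.imwrite('pics/s5c.png',cv2.resize(im,None,fx=4,fy=4,interpolation=cv2.INTER_CUBIC))
E
```

```text
True [ 0.44923627 -0.25195283  0.03195792] [-0.70598856  0.21847266 10.76780997] 17.9417 0.01996478844689683
```

View pics/s5c.png

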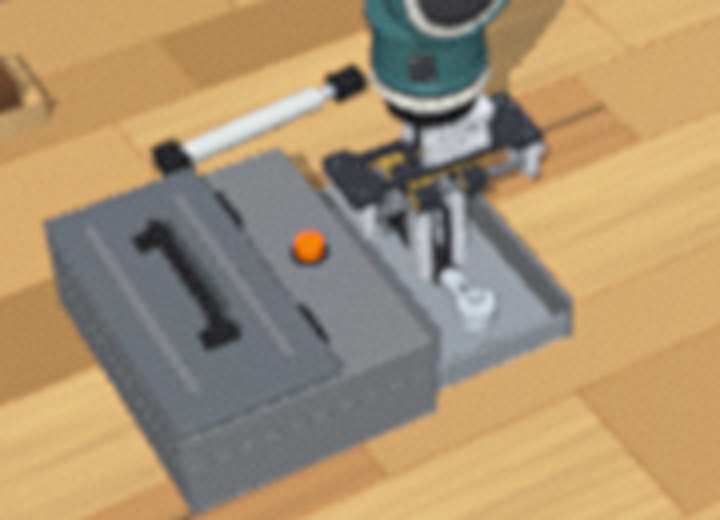

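The wrench rests on the tray floor at the expected height (TCP 0.032), with its head at crop (472,300), inside the walls. Next: release and back off.

```bash
python3 - <<'E'
from h import *
robot.gripper_to(.04)
p=robot.get_state()['ee_pos']
robot.move_linear([p[0],p[1],.08],.08)
robot.move_linear([p[0]-.03,p[1],.28],.2)
robot.pause(.3)
s=robot.get_state(); print(s['time'],s['force'])
snap('wrist','w6.png')
E
```

```text
20.7417 [ 0.29926492 -0.80349125 -0.11715096]
```

View pics/w6.png

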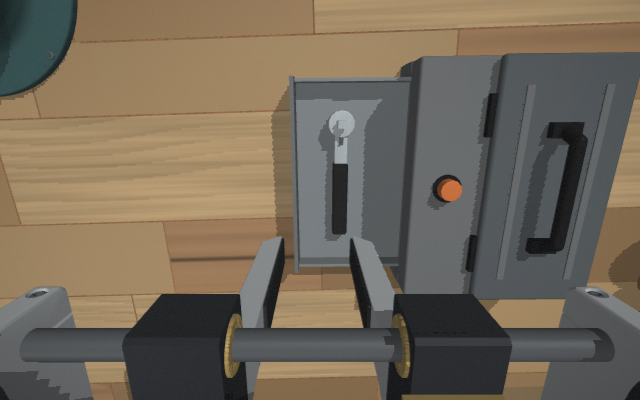

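The wrench lies flat in the tray, head at (342,123) and tail at (339,233), well inside the walls. The tray is out and the robot is clear.

```bash
python3 -c "
from rig import robot
print(robot.sign_off())"
```

```text
the job is handed in; nothing more can be done
None
```

I pressed the latch and the tray sprang fully out. The wrench was set down flat inside it, and the job was handed in at about 21 s of the 48 s allowed; sign-off returned no verdict.

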